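# Unlatch and unscrew the tablet canister's lid

### The arm

A 6-joint arm with a two-finger parallel gripper is mounted at the origin on the work surface. World frame = base frame: x ahead of the robot, y to its left, z up, the work surface at z = 0. Lengths are in m, angles in degrees, forces in N, time in s.
With the tool pointing down it reaches from about 0.3 to 0.775 m from the base axis. Payload 14.6 kg.
Tool frame: the origin (TCP) lies midway between the tips of the shut fingers; the grasp point (between the pads) lies r.grip_depth behind it (r.grip_depth is the distance from the TCP to the grasp point, in m); z points along the fingers, y is the line along which they close (so a half turn about z gives the same grasp; the last joint's range is limited). The gripper opens to 94 mm and grips with 3 to 60 N. Pads are 16 mm wide; open, the fingers measure 119 mm over their backs; the gripper's body (75 mm by 177 mm) begins 78 mm behind the grasp point.
Start: joints at [64.137, 17.183, 87.147, -0, 75.671, -3.816], TCP at [0.206, 0.51, 0.205] pointing down, gripper open.
Joint ranges: [-173.82, 173.82], [-45.26, 126.66], [13.44, 144.39], [-59.66, 239.66], [0, 175.72], [-146.38, 146.38]. Speed limits (degrees/s): [127.2, 127.2, 147.25, 180, 180, 180].

### API

Orientations are given as [roll, pitch, yaw] about the fixed x, y, z axes, in that order (R = Rz(yaw) Ry(pitch) Rx(roll)).
In Python, from rig import r gives the robot as it stands.
- The arm moves only by the tool apply_moves, never from a script. Its argument "moves" is a list that holds one entry, the list of rows, each a list of 5 numbers: the shift along the tool's x, y, z in mm, then the turn about the tool's z in rad, then the gripper command: -1 is shut, 1 is fully open, values between are in proportion. In form: [[[x, y, z, roll, grip], ...]]. A call has 1 to 10 rows; each row is the pose to reach, as a shift and turn from the pose commanded when the call began, along the tool's axes at that moment; what a row does not reach only later rows make up. A row lasts 1/8 s, in which the tool goes at most 62.5 mm and 10.7 degrees, less where a joint would pass 70% of its speed; a pose out of reach is approached as far as the arm can. A call with a gripper value outside its range is refused whole. The fingers move at their own pace and stop on an object; "force" is the grip in N (left out, the last holds). Time passes only in rows, so rows that repeat a pose let the fingers close. It gives the time, the measured TCP pose, the force, the opening and the grip force at its end, in the units of the state.
- r.sense(): the state, without advancing time (a new reading comes with each control period).
- r.read_camera(name): name is "scene" or "top" or "wrist"; returns a dict with "pixels" (420x560x3 uint8, red, green, blue), "z_map" (420x560 float32, m along the optical axis (not along the pixel's ray), 0 where there is no reading), "K" (3x3 intrinsics, pixels), "view" (4x4, takes a point from world to camera coordinates); the wrist camera has in their place "mount" (4x4, takes a point from camera to tool coordinates, whose origin is the TCP and whose axes are the flange's). Camera axes: x right, y down, z forward; pixel columns grow to the right and rows downward; lengths in m; the calibration is good to about 2 mm. A picture is of the moment at which its call begins: read the wrist's pose just before it.
- r.close_job(): hands the job in; it is judged then, once.
The state is a dict: "t": time; "joint_pos": joint angles; "qd": joint speeds; "tau": joint torques, N m; "tcp_pos": TCP position; "eef_rot": TCP orientation; "contact_force": force on the tool from outside, world axes, zero at the start; "ft_torque": the same for the moment, N m; "finger_gap": opening from 0.0 (shut) to 1.0 (fully open); "gripper_force": force on a finger pad.
Only numpy, scipy, OpenCV 4.12 (cv2) and the standard library are available. Lean on these libraries where they do the work, as an engineer would, in place of code of your own. Each camera call takes 0.05 s, during which the arm holds its last target. There are 200 camera calls.

### The job

Open the dishwasher-tablet canister: first flip the ratchet pawl fully back out of the lid's teeth, then unscrew the lid counter-clockwise until it comes free, lift it off and gently set it down (not dropped), grip bar up, wholly on the rubber mat. Leave the pawl flipped back, and do not topple or shove the other things.

Things in the scene. Friction and masses are not known exactly. Their poses are not given: they have to be found in the camera images.
- canister: White round tablet canister, 116 mm across, on a steel foot 150 x 150 mm screwed to the work surface (it cannot move). Origin: centre of the foot's underside, on the canister's and lid's common axis; z up; +x points level from that axis towards the pawl and its bracket. Shoulder 100 mm high; a neck 60 mm across rises to 130 mm.
- lid: Loose grey lid, 0.15 to 0.29 kg; origin on its axis at its lowest edge; z up. Plate 116 mm across, 24 to 30 mm up, six saw teeth 8 mm high on its rim (45 to 57 mm from the axis); grip bar on top; skirt 85 mm across below. Closed, its origin is 106 mm above the work surface and its x and y lie along the canister's (within 0.05 rad).
- lid_grip (a point): Centre of the lid's grip bar, on the lid's axis, 52 mm above the lid's lowest edge; 158 mm above the work surface while closed. The bar is 20 mm thick (along x), 76 mm long (along y); its top is 20 mm above this point, the plate it stands on 22 mm below.
- lid_seat (a point): Point on the fixed canister's axis where the lid's grip centre sits when closed. The lid, held by lugs in its skirt, unscrews counter-clockwise seen from above, easily (under 0.3 N m), without rising; 2.05 to 2.4 rad from its start it is free and lifts straight off (stop at about 2.5). With the pawl in its teeth it turns that way at most about 0.2 rad.
- pawl (a joint): Angle of the steel ratchet pawl. 0: locked, its arm level, reaching 36 mm inwards from the pivot, nose down in the lid's teeth. It grows as the arm swings up and outwards; 1.75: flipped fully back on its stop, arm upright, thumb tab level, pointing outwards. No spring: its own weight (0.12 kg) keeps it down or back; past about 0.7 rad it falls back by itself.
- pawl_pivot (a point): Middle of the pawl's level pivot, fixed on the canister's bracket, 81 mm out from the canister's axis along its +x, 150 mm above the work surface; the pivot runs along the canister's y.
- pawl_tab (a point): Point on the pawl's thumb tab, 40 mm from the pivot: straight above it while locked. The tab is a plate 8 mm thick and 28 mm wide (along y), upright from the pivot to 52 mm above it while locked. A push of under 2 N on it, away from the lid's axis, swings it down outwards and lifts the arm out of the teeth.
- mat: Black rubber mat 200 x 200 mm, 4 mm thick, flat on the work surface and fixed. Origin: centre of its underside; x and y along its edges.
- jug_mid (a point): Bystander: loose blue detergent jug, 80 x 110 mm, 240 mm tall; point on its axis 100 mm above its foot.
- sprayer_mid (a point): Bystander: loose clear trigger spray bottle, 72 mm across, 215 mm tall; point 100 mm above its foot.
- jar_mid (a point): Bystander: loose amber glass jar, 60 mm across, 85 mm tall, standing between canister and mat; point half-way up.
- carton_mid (a point): Bystander: loose cardboard carton 90 x 150 x 60 mm, lying; its centre.
- refill_mid (a point): Bystander: loose red refill bottle, 64 mm across, 130 mm tall; point 60 mm above its foot.
- brush_mid (a point): Bystander: loose wooden-handled brush, 200 mm long, lying; point near its middle, 15 mm up.
- block_mid (a point): Bystander: loose scouring block 110 x 70 x 40 mm; its centre.

How it is judged (in metres and radians):
On the way, in this order (a step that is already met when the one before it is completed fails the run):
1. the pawl is flipped back out of the teeth (joint above 1.3 rad) while the lid is still on the canister (value of joint pawl above 1.3 rad and z of lid_grip in the frame of canister below 0.17 m and horizontal distance between lid_grip and canister below 0.012 m), for 0.2 s.
2. the lid is lifted off the neck (30 mm or more above its closed height) (z of lid_grip in the frame of canister above 0.188 m), for 0.1 s.
At the end, for the whole second after the job is handed in: The pawl is still flipped back (above 1.3 rad); the lid lies level (within 0.08 rad), bar up and at rest with its skirt on the mat, its axis within 52 mm of the mat's centre along each of the mat's edges (value of joint pawl above 1.3 rad and angle between lid_grip's own z axis and vertical below 0.08 rad and z of lid_grip in the frame of mat between 0.048 and 0.064 m and x of lid_grip in the frame of mat between -0.052 and 0.052 m and y of lid_grip in the frame of mat between -0.052 and 0.052 m and linear speed of lid below 0.02 m/s); the robot touches nothing.
It fails at once if the lid is forced round against the pawl: turned more than 0.5 rad while the pawl is not yet flipped back (below 1 rad) (value of joint pawl below 1 rad and angle between the x axis of lid and the x axis of canister, either way round above 0.5 rad).
It fails at once if a bystander is toppled or shoved: tilted over 0.4 rad or moved over 40 mm (distance of any of jug_mid, sprayer_mid, jar_mid, carton_mid, refill_mid, brush_mid, block_mid from where it was at the start of the episode above 0.04 m or angle between any of jug_mid, sprayer_mid, jar_mid, carton_mid, refill_mid, brush_mid, block_mid's own z axis and vertical above 0.4 rad).
It fails at once if the lid is dropped: over the mat, let go of by the fingers while more than 18 mm above it (z of lid_grip in the frame of mat above 0.074 m and horizontal distance between lid_grip and mat below 0.12 m and contact force between the fingers and lid below 0.05 N).
It also fails if it takes over 67 s, if anything falls off the work surface, if the arm or the gripper's body presses on something with over 40 N, if the wrist force passes 120 N, or if a joint passes its speed limit or range.

## Working session

There is one attempt and no reset: what is moved stays moved. The work goes in short steps, Python scripts to look and compute and a tool call to move; the robot and the scene stay as the last step left them, time stands still between calls to the robot, and variables do not carry over. Pictures are saved under pics/ and viewed, at most 10 in all, crops included, and the job is handed in when it is done.

Besides the shell and the picture viewer there is one more tool, called by a JSON object that holds its "fn" and its "kwargs". apply_moves: Moves the arm, as the interface text tells. Its arguments: {"type":"object","properties":{"moves":{"type":"array"},"force":{"type":"number"}},"required":["moves"]}

```bash
mkdir -p pics; cat > h.py <<'E'
import numpy as np, cv2
from rig import r
from scipy.spatial.transform import Rotation as R
def cloud(c, T=None):
    z=c["z_map"]; K=c["K"]; v,u=np.mgrid[:z.shape[0],:z.shape[1]]
    P=np.stack([(u-K[0,2])/K[0,0]*z,(v-K[1,2])/K[1,1]*z,z],-1)
    M=np.linalg.inv(c["view"]) if T is None else T@c["mount"]
    W=P@M[:3,:3].T+M[:3,3]; W[z<=0]=np.nan
    return W
def tool():
    s=r.sense(); T=np.eye(4); T[:3,:3]=R.from_euler("xyz",s["eef_rot"],degrees=True).as_matrix(); T[:3,3]=s["tcp_pos"]; return T
def save(c,n): cv2.imwrite("pics/"+n,c["pixels"][...,::-1])
E
python3 - <<'E'
from h import *
s=r.sense(); print(s, r.grip_depth); print(tool().round(3))
a=r.read_camera("top"); b=r.read_camera("scene")
np.savez("a.npz",W=cloud(a),px=a["pixels"]); np.savez("b.npz",W=cloud(b),px=b["pixels"])
save(a,"top.png"); save(b,"scene.png")
W=cloud(a); print(W[::60,::80].round(2).tolist())
E
```

```text
{'t': 0.0, 'joint_pos': array([ 6.41370646e+01,  1.72151421e+01,  8.71827462e+01,  4.06055189e-04,
        7.56685881e+01, -3.81479601e+00]), 'qd': array([ 0.06358434, -0.00106353,  0.00921546, -0.03539545,  0.03358611,
        0.02903325]), 'tau': array([-9.46175969e-04, -5.31806016e+01, -3.52728403e+01,  7.07883085e-02,
        2.44182476e-02, -7.90000445e-05]), 'tcp_pos': array([0.20633402, 0.50953558, 0.20487292]), 'eef_rot': array([-1.79933697e+02, -4.81521023e-03,  1.57951757e+02]), 'contact_force': array([0.54423794, 0.13994187, 0.09512692]), 'ft_torque': array([ 0.00306948,  0.04142787, -0.0456496 ]), 'gripper_force': 0.0, 'finger_gap': 0.995687481964304} 0.0188
[[-0.927  0.375 -0.001  0.206]
 [ 0.375  0.927 -0.001  0.51 ]
 [ 0.    -0.001 -1.     0.205]
 [ 0.     0.     0.     1.   ]]
[[[1.75, 1.49, -0.74], [1.74, 1.07, -0.74], [1.73, 0.65, -0.74], [1.72, 0.23, -0.75], [1.71, -0.19, -0.76], [1.7, -0.62, -0.75], [1.69, -1.04, -0.75]], [[1.43, 1.49, -0.74], [1.41, 1.07, -0.74], [1.41, 0.65, -0.75], [1.4, 0.24, -0.76], [1.38, -0.18, -0.75], [1.36, -0.6, -0.73], [1.36, -1.02, -0.74]], [[1.1, 1.47, -0.72], [0.91, 0.78, -0.0], [0.9, 0.48, -0.0], [0.89, 0.18, -0.0], [0.88, -0.12, 0.0], [0.87, -0.42, 0.0], [0.87, -0.73, -0.01]], [[0.68, 1.05, 0.04], [0.68, 0.77, -0.0], [0.67, 0.48, -0.0], [0.66, 0.18, 0.01], [0.66, -0.12, 0.01], [0.65, -0.41, 0.0], [0.63, -0.67, 0.11]], [[0.46, 1.0, 0.12], [0.46, 0.78, -0.01], [0.45, 0.48, 0.0], [0.44, 0.18, 0.0], [0.44, -0.11, -0.0], [0.43, -0.4, 0.01], [0.42, -0.64, 0.15]], [[0.26, 1.01, 0.11], [0.24, 0.77, 0.0], [0.23, 0.48, 0.0], [0.22, 0.19, 0.0], [0.22, -0.1, -0.0], [0.21, -0.4, 0.0], [0.21, -0.65, 0.1]], [[0.04, 1.05, 0.03], [0.02, 0.78, -0.01], [0.14, 0.34, 0.59], [0.01, 0.19, -0.0], [0.05, -0.08, 0.25], [-0.01, -0.39, 0.0], [-0.01, -0.68, -0.0]]]
```

View pics/top.png

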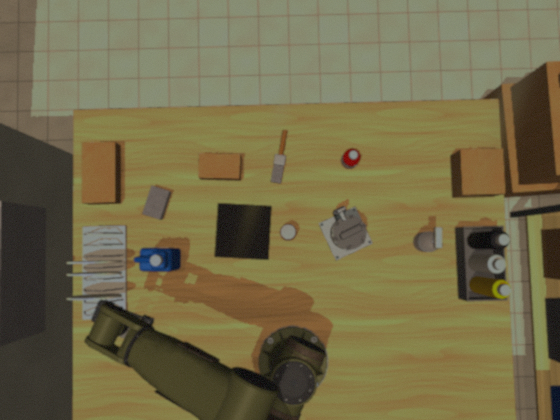

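View pics/scene.png

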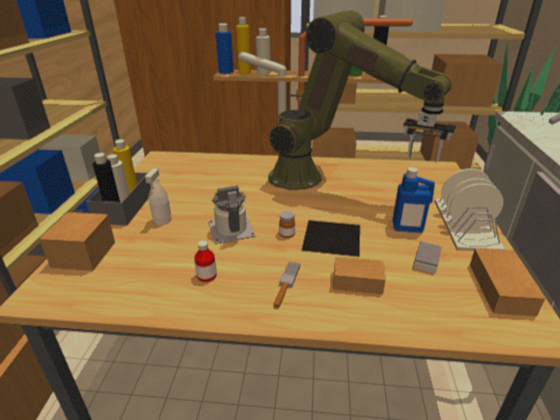

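The top view shows the canister near pixel (347,231) with the pawl near (340,214). The mat is at (243,231), the jar at (288,231) between them, and the sprayer at (428,240). The scene view agrees, with the pawl on the side away from the robot.

```bash
python3 - <<'E'
from h import *
d=np.load("a.npz"); W=d["W"]; px=d["px"].astype(int)
# mat
m=(px.max(-1)<40); m[:195]=0; m[265:]=0; m[:,:205]=0; m[:,280:]=0
n,lab,st,ce=cv2.connectedComponentsWithStats(m.astype(np.uint8)); k=1+st[1:,4].argmax()
P=W[lab==k]; P=P[np.isfinite(P[:,2])]; print("mat",cv2.minAreaRect(P[:,:2].astype(np.float32)),np.median(P[:,2]),st[k])
# canister by heights
for nm,f in (("a",np.load("a.npz")),("b",np.load("b.npz"))):
    V=f["W"].reshape(-1,3); V=V[np.isfinite(V[:,2])]
    V=V[(abs(V[:,0]-.45)<.14)&(abs(V[:,1]+.19)<.14)]
    for lo,hi in((.003,.03),(.12,.14),(.145,.16),(.17,.18),(.182,.21)):
        q=V[(V[:,2]>lo)&(V[:,2]<hi)]
        if len(q)>3: print(nm,lo,len(q),q.mean(0).round(3),q.min(0).round(3),q.max(0).round(3),cv2.minAreaRect(q[:,:2].astype(np.float32)))
z=W[200:265,310:380]
print(np.round(z[8:42:2,10:62:2,2]*1000).astype(int) if 0 else "")
big=cv2.resize(d["px"][190:270,300:390],None,fx=7,fy=7,interpolation=cv2.INTER_CUBIC); cv2.imwrite("pics/can.png",big[...,::-1])
E
```

```text
mat ((0.4767775535583496, 0.1731119602918625), (0.1892198771238327, 0.18986691534519196), 85.40316009521484) 0.003877602223737231 [ 216  204   54   54 2175]
a 0.003 1421 [ 0.45  -0.179  0.007] [ 0.31  -0.33   0.003] [ 0.59  -0.05   0.029] ((0.4499819278717041, -0.18996697664260864), (0.27994516491889954, 0.2796177864074707), 0.054286498576402664)
a 0.12 601 [ 0.459 -0.202  0.134] [ 0.4   -0.262  0.122] [ 0.548 -0.147  0.14 ] ((0.4705350697040558, -0.2054944783449173), (0.11399510502815247, 0.1434033364057541), 78.65955352783203)
a 0.145 81 [ 0.493 -0.186  0.151] [ 0.407 -0.255  0.145] [ 0.543 -0.15   0.16 ] ((0.4763530194759369, -0.1897399127483368), (0.13200382888317108, 0.10808739066123962), 30.561216354370117)
a 0.17 104 [ 0.459 -0.203  0.176] [ 0.438 -0.239  0.17 ] [ 0.526 -0.16   0.18 ] ((0.48447951674461365, -0.20058518648147583), (0.0894540324807167, 0.0733121857047081), 5.31520938873291)
a 0.182 32 [ 0.512 -0.18   0.195] [ 0.451 -0.224  0.183] [ 0.54  -0.158  0.204] ((0.4960094094276428, -0.19133444130420685), (0.09106577187776566, 0.05594046041369438), 8.758820533752441)
b 0
[... 239 characters left out ...]
12 ] [ 0.555 -0.149  0.14 ] ((0.49018049240112305, -0.1956476867198944), (0.13089048862457275, 0.12172020226716995), 22.61457633972168)
b 0.145 106 [ 0.508 -0.194  0.153] [ 0.451 -0.246  0.145] [ 0.554 -0.154  0.16 ] ((0.504307210445404, -0.1983392834663391), (0.10119391232728958, 0.0749143585562706), 13.293087005615234)
b 0.17 104 [ 0.482 -0.2    0.175] [ 0.443 -0.242  0.17 ] [ 0.545 -0.162  0.179] ((0.48985230922698975, -0.18448270857334137), (0.0975051149725914, 0.07269156724214554), 39.631752014160156)
b 0.182 49 [ 0.538 -0.174  0.192] [ 0.529 -0.187  0.182] [ 0.548 -0.161  0.202] ((0.5374591946601868, -0.17455409467220306), (0.01068880781531334, 0.027888651937246323), 26.49851417541504)
```

View pics/can.png

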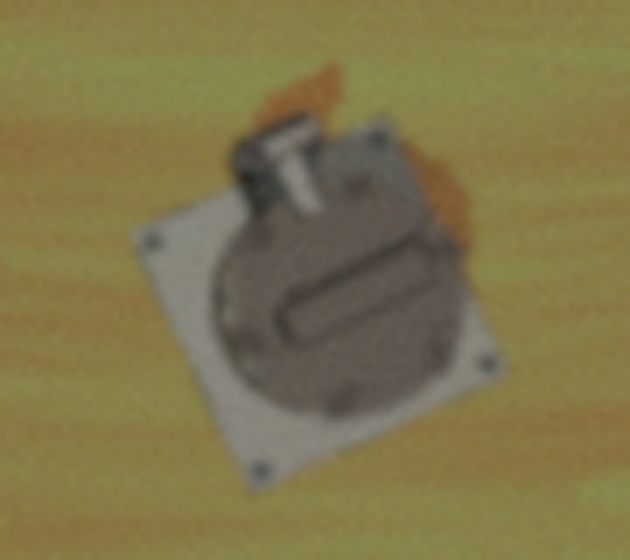

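The crop shows the foot turned by about 24°, the grip bar at its centre, and the pawl's tab at crop (290,140). I'll refine the yaw and work out the first approach.

```bash
cat >> h.py <<'E'
def delta(p,yaw=None,grasp=False):
    "shift in tool mm and roll (rad) from the present pose to TCP p, tool yaw in deg"
    T=tool(); d=T[:3,:3].T@(np.array(p)-T[:3,3])*1000
    y=np.degrees(np.arctan2(T[1,0],T[0,0])); 
    return d.round(1), None if yaw is None else np.round(np.radians(y-yaw),3)
E
python3 - <<'E'
from h import *
a=r.read_camera("top"); K=a["K"]; M=np.linalg.inv(a["view"])
def ray(u,v,z):
    d=M[:3,:3]@np.linalg.solve(K,[u,v,1]); return (M[:3,3]+d*(z-M[2,3])/d[2])
C=[ray(300+x/7,190+y/7,.008) for x,y in((137,232),(385,120),(505,372),(258,488))]; C=np.array(C)
print(C.round(3),C.mean(0)); 
for i in range(4): d=C[(i+1)%4]-C[i]; print(np.hypot(*d[:2]),np.degrees(np.arctan2(d[1],d[0])))
print("bar",ray(300+360/7,190+288/7,.178)); print("tab",ray(300+292/7,190+130/7,.2))
print(delta([.44,-.2,.38],24)); print(r.read_camera("wrist")["mount"].round(3))
W=cloud(a);print("jug",W[255,155],"jar",W[231,288],"spr",W[240,428])
E
```

```text
[[ 0.497 -0.11   0.008]
 [ 0.552 -0.242  0.008]
 [ 0.418 -0.301  0.008]
 [ 0.361 -0.169  0.008]] [ 0.45723445 -0.20561974  0.008     ]
0.14344329853952664 -67.24689111111991
0.14604465402239172 -156.54483809839027
0.14316676129051772 113.48465003509234
0.14787616215253055 23.558143643189045
bar [ 0.45992313 -0.2058354   0.178     ]
tab [ 0.53500906 -0.17361097  0.2       ]
(array([-482.9, -570.2, -174.5]), np.float64(2.338))
[[ 0.    -0.965 -0.262  0.076]
 [ 1.     0.    -0.    -0.   ]
 [ 0.001 -0.262  0.965 -0.179]
 [ 0.     0.     0.     1.   ]]
jug [0.39831987 0.43779615 0.23736036] jar [0.46909177 0.00659217 0.07582535] spr [ 0.42368606 -0.46947073  0.1448287 ]
```

{"fn": "apply_moves", "kwargs": {"moves": [[[0,0,-60,0,1],[0,0,-120,0,1],[-40,-50,-175,0.2,0],[-480,-570,-175,2.35,-1],[-480,-570,-175,2.35,-1],[-480,-570,-175,2.35,-1],[-480,-570,-175,2.35,-1],[-480,-570,-175,2.35,-1],[-480,-570,-175,2.35,-1],[-480,-570,-175,2.35,-1]]]}}

```text
t: 1.45
tcp_pos: [0.3563, 0.0467, 0.3753]
eef_rot: [180.0, -0.0, 71.7]
contact_force: [1.1, 1.3, 0.0]
finger_gap: 0.188
gripper_force: 0.0
```

```bash
python3 - <<'E'
from h import *
s=r.sense(); print(s["t"],s["tcp_pos"],s["eef_rot"],s["joint_pos"]); print(delta([.44,-.2,.38],23))
E
```

```text
1.45 [0.35627462 0.04671926 0.37531205] [ 1.79964179e+02 -1.54422394e-02  7.16655830e+01] [ 1.62283493e+00 -1.25214043e+01  9.59429427e+01  2.30351162e-03
  9.65395211e+01  1.99575198e+01]
(array([-207.9,  157.1,   -4.6]), np.float64(0.849))
```

{"fn": "apply_moves", "kwargs": {"moves": [[[-208,157,0,0.85,-1],[-208,157,0,0.85,-1],[-208,157,0,0.85,-1],[-208,157,0,0.85,-1],[-208,157,0,0.85,-1],[-208,157,0,0.85,-1],[-208,157,0,0.85,-1]]]}}

```text
t: 2.33
tcp_pos: [0.4412, -0.1969, 0.3753]
eef_rot: [180.0, -0.0, 23.5]
contact_force: [-0.1, 1.8, 0.1]
finger_gap: 0.005
gripper_force: 0.0
```

```bash
python3 - <<'E'
from h import *
s=r.sense(); print(s["t"],s["tcp_pos"],s["eef_rot"]); T=tool(); c=r.read_camera("wrist"); save(c,"w1.png"); W=cloud(c,T); np.savez("w1.npz",W=W,px=c["pixels"],K=c["K"],M=T@c["mount"])
V=W.reshape(-1,3); V=V[np.isfinite(V[:,2])]; V=V[np.hypot(V[:,0]-.459,V[:,1]+.205)<.12]
for lo,hi in((.13,.139),(.174,.181),(.185,.206)):
    q=V[(V[:,2]>lo)&(V[:,2]<hi)]
    print(lo,len(q),np.median(q[:,2]),cv2.minAreaRect(q[:,:2].astype(np.float32)),q.min(0),q.max(0))
E
```

```text
2.325 [ 0.44123182 -0.19690904  0.37533675] [ 1.79989416e+02 -1.67095979e-02  2.34795090e+01]
0.13 4361 0.13622762929148258 ((0.4705939292907715, -0.20761601626873016), (0.114850714802742, 0.14747154712677002), 83.57948303222656) [ 0.39783446 -0.26497812  0.13348314] [ 0.54751642 -0.14774324  0.13899616]
0.174 1155 0.17794568041842596 ((0.4887184202671051, -0.19193784892559052), (0.0870891734957695, 0.07534047961235046), 25.119096755981445) [ 0.43512953 -0.24354341  0.17401005] [ 0.53336834 -0.16898872  0.18074996]
0.185 243 0.20174888284187908 ((0.5328696966171265, -0.17447473108768463), (0.007777741178870201, 0.027435844764113426), 23.39089584350586) [ 0.52433074 -0.18724537  0.18786211] [ 0.54094364 -0.16077526  0.20458522]
```

View pics/w1.png

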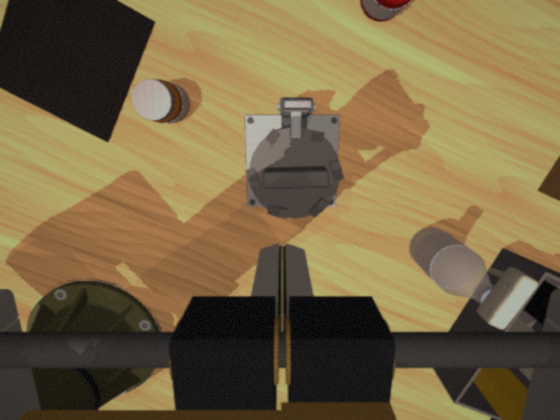

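The wrist view shows the pawl tab at pixel (297,104), the bar at (296,178) and the jar at (158,100). The measured tab height of 0.202 and yaw of 23.4° match what was given, which puts the axis at (0.4585, -0.2065). I'll go down inboard of the tab.

{"fn": "apply_moves", "kwargs": {"moves": [[[67,16,60,0,-1],[67,16,130,0,-1],[67,16,192,0,-1],[67,16,192,0,-1],[67,16,192,0,-1]]]}}

```text
t: 3.0
tcp_pos: [0.5086, -0.1847, 0.182]
eef_rot: [-179.9, 0.1, 23.4]
contact_force: [-0.2, -0.6, 0.9]
finger_gap: 0.008
gripper_force: 0.0
```

{"fn": "apply_moves", "kwargs": {"moves": [[[8,0,0,0,-1],[16,0,0,0,-1],[24,0,0,0,-1],[32,0,0,0,-1],[40,0,0,0,-1],[47,0,0,0,-1],[54,0,0,0,-1],[54,0,0,0,-1]]]}}

```text
t: 4.0
tcp_pos: [0.5591, -0.1642, 0.183]
eef_rot: [-180.0, 0.0, 23.3]
contact_force: [-1.0, 0.4, 0.0]
finger_gap: 0.006
gripper_force: 0.0
```

{"fn": "apply_moves", "kwargs": {"moves": [[[0,0,-60,0,-1],[0,0,-120,0,-1],[-60,0,-160,0,-1],[-120,0,-160,0,-1],[-120,0,-160,0,-1],[-120,0,-160,0,-1]]]}}

```text
t: 4.75
tcp_pos: [0.4487, -0.212, 0.3433]
eef_rot: [180.0, -0.0, 23.3]
contact_force: [0.4, 0.5, -0.5]
finger_gap: 0.002
gripper_force: 0.0
```

```bash
python3 - <<'E'
from h import *
T=tool(); c=r.read_camera("wrist"); W=cloud(c,T)
O=np.array([.4585,-.2065]); a=np.radians(23.4); ex=np.array([np.cos(a),np.sin(a)]); ey=np.array([-ex[1],ex[0]])
V=W.reshape(-1,3); V=V[np.isfinite(V[:,2])]; V=V[np.hypot(*(V[:,:2]-O).T)<.14]
L=np.c_[(V[:,:2]-O)@ex,(V[:,:2]-O)@ey,V[:,2]]
q=L[(L[:,0]>.065)&(L[:,2]>.1)&(abs(L[:,1])<.016)]
for x in np.arange(.065,.14,.006):
    k=q[(q[:,0]>=x)&(q[:,0]<x+.006)]
    if len(k): print(x.round(3),len(k),np.percentile(k[:,2],[10,50,95]).round(3))
b=L[(L[:,2]>.174)&(L[:,2]<.182)&(abs(L[:,0])<.03)&(abs(L[:,1])<.05)]; print(len(b),cv2.minAreaRect(b[:,:2].astype(np.float32)))
print(delta([*O,.26],-66.6), r.sense()["joint_pos"])
save({"pixels":cv2.resize(c["pixels"][60:260,200:400],None,fx=2.5,fy=2.5)},"w2.png")
E
```

```text
0.065 35 [0.102 0.135 0.137]
0.071 190 [0.136 0.152 0.187]
0.077 195 [0.156 0.16  0.188]
0.083 188 [0.153 0.16  0.187]
0.089 142 [0.151 0.152 0.186]
0.095 162 [0.15  0.151 0.152]
0.101 162 [0.148 0.15  0.151]
0.107 162 [0.147 0.149 0.15 ]
0.113 162 [0.147 0.148 0.149]
0.119 161 [0.145 0.146 0.148]
0.125 160 [0.144 0.146 0.147]
0.131 26 [0.144 0.145 0.146]
1346 ((9.52109694480896e-05, 0.0004184320569038391), (0.020426679402589798, 0.07541629672050476), 1.9924461841583252)
(array([10.7, -1.1, 82.9]), np.float64(1.569)) [-2.94719789e+01  6.34106400e+00  8.21753615e+01  9.68327895e-03
  9.15011056e+01  3.72194803e+01]
```

View pics/w2.png

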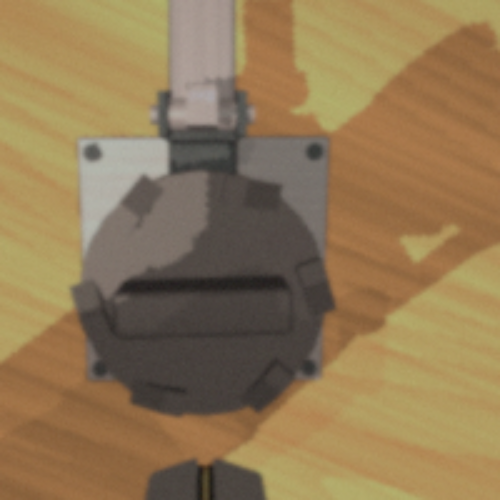

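The pawl lies flipped back with its tab level and pointing outwards (top of the crop). The lid is still seated, with its bar at crop (205,308). I'll turn across the bar and go down.

{"fn": "apply_moves", "kwargs": {"moves": [[[11,-1,50,0.18,0.2],[11,-1,70,0.36,0.2],[11,-1,70,0.54,0.2],[11,-1,70,0.72,0.2],[11,-1,70,0.9,0.2],[11,-1,70,1.08,0.2],[11,-1,70,1.26,0.2],[11,-1,70,1.44,0.2],[11,-1,70,1.54,0.2],[11,-1,70,1.54,0.2]]]}}

```text
t: 6.05
tcp_pos: [0.4591, -0.2061, 0.2724]
eef_rot: [180.0, 0.1, -64.8]
contact_force: [0.1, 1.0, -0.6]
finger_gap: 0.598
gripper_force: 0.0
```

```bash
python3 - <<'E'
from h import *
s=r.sense(); print(s["joint_pos"],s["eef_rot"],s["finger_gap"],delta([.4584,-.206,.145],-64.6))
E
```

```text
[-2.83502375e+01  8.61897256e+00  8.87003068e+01  4.92572050e-03
  8.27554785e+01  1.26469545e+02] [ 1.79959493e+02  6.30222742e-02 -6.48204292e+01] 0.5977172275644688 (array([ -0.2,   0.5, 127.4]), np.float64(-0.004))
```

{"fn": "apply_moves", "kwargs": {"moves": [[[0,0,50,0,0.2],[0,0,100,0,0.2],[0,0,127,0,0.2],[0,0,127,0,0.2],[0,0,127,0,-1],[0,0,127,0,-1],[0,0,127,0,-1],[0,0,127,0,-1],[0,0,127,0,-1]]], "force": 30}}

```text
t: 7.18
tcp_pos: [0.4585, -0.2067, 0.1465]
eef_rot: [-180.0, -0.0, -64.9]
contact_force: [-0.7, 1.0, 4.2]
finger_gap: 0.208
gripper_force: 30.0
```

{"fn": "apply_moves", "kwargs": {"moves": [[[0,0,0,-0.12,-1],[0,0,0,-0.24,-1],[0,0,0,-0.36,-1],[0,0,0,-0.48,-1],[0,0,0,-0.6,-1],[0,0,0,-0.72,-1],[0,0,0,-0.84,-1],[0,0,0,-0.96,-1],[0,0,0,-1.08,-1],[0,0,0,-1.2,-1]]]}}

```text
t: 8.43
tcp_pos: [0.4585, -0.2068, 0.1465]
eef_rot: [180.0, -0.0, 4.0]
contact_force: [0.6, -0.2, 4.1]
finger_gap: 0.209
gripper_force: 30.0
```

{"fn": "apply_moves", "kwargs": {"moves": [[[0,0,0,-0.14,-1],[0,0,0,-0.28,-1],[0,0,0,-0.42,-1],[0,0,0,-0.56,-1],[0,0,0,-0.7,-1],[0,0,0,-0.84,-1],[0,0,0,-0.98,-1],[0,0,0,-1.1,-1],[0,0,0,-1.22,-1],[0,0,0,-1.22,-1]]]}}

```text
t: 9.68
tcp_pos: [0.4585, -0.2067, 0.1465]
eef_rot: [180.0, 0.0, 73.7]
contact_force: [0.5, 0.5, 5.3]
finger_gap: 0.211
gripper_force: 30.0
```

{"fn": "apply_moves", "kwargs": {"moves": [[[0,0,-5,0,-1],[0,0,-10,0,-1]]]}}

```text
t: 9.93
tcp_pos: [0.4582, -0.2066, 0.1562]
eef_rot: [-180.0, -0.0, 73.6]
contact_force: [0.5, -0.3, -1.4]
finger_gap: 0.211
gripper_force: 30.0
```

{"fn": "apply_moves", "kwargs": {"moves": [[[0,0,-40,0,-1],[0,0,-80,0,-1],[0,0,-110,0,-1],[40,-10,-110,0,-1],[90,-22,-110,0,-1],[140,-34,-110,0,-1],[190,-46,-110,0,-1],[240,-58,-110,0,-1],[290,-70,-110,0,-1],[330,-80,-110,0,-1]]]}}

```text
t: 11.18
tcp_pos: [0.4737, 0.1344, 0.2663]
eef_rot: [-180.0, 0.0, 73.7]
contact_force: [0.1, -1.5, -1.1]
finger_gap: 0.212
gripper_force: 30.0
```

{"fn": "apply_moves", "kwargs": {"moves": [[[25,-6,0,0,-1],[40,-9,0,0,-1],[40,-9,0,0,-1],[40,-9,0,0,-1]]]}}

```text
t: 11.68
tcp_pos: [0.4766, 0.1726, 0.2661]
eef_rot: [-180.0, 0.0, 73.7]
contact_force: [-0.7, 0.3, -1.8]
finger_gap: 0.212
gripper_force: 30.0
```

```bash
python3 - <<'E'
from h import *
print(delta([.477,.173,.0445]), r.sense()["finger_gap"], r.sense()["contact_force"])
c=r.read_camera("scene"); save({"pixels":c["pixels"][130:300,130:480].repeat(2,0).repeat(2,1)},"s2.png")
E
```

```text
(array([  0.5,   0.3, 221.6]), None) 0.21234897798443245 [-0.68178912  0.28776917 -1.78374616]
```

View pics/s2.png

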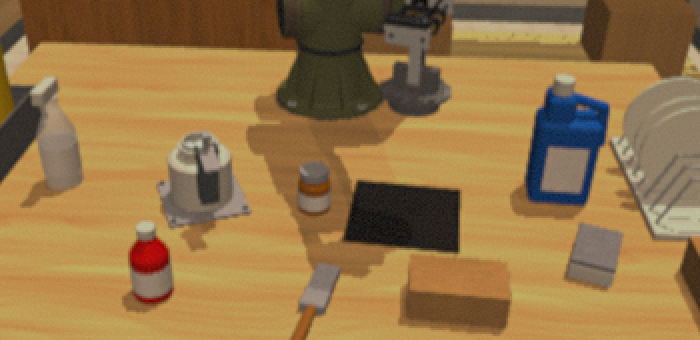

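The scene shows the lid hanging level in the gripper at (415,95), above the mat at (405,215). The pawl is still back at (207,170) and the other things are undisturbed. I'll lower it.

{"fn": "apply_moves", "kwargs": {"moves": [[[0,0,40,0,-1],[0,0,80,0,-1],[0,0,120,0,-1],[0,0,160,0,-1],[0,0,190,0,-1],[0,0,205,0,-1],[0,0,213,0,-1],[0,0,217,0,-1],[0,0,217,0,-1]]]}}

```text
t: 12.85
tcp_pos: [0.4769, 0.1735, 0.0496]
eef_rot: [180.0, -0.0, 73.7]
contact_force: [0.5, -0.6, -1.0]
finger_gap: 0.213
gripper_force: 30.0
```

{"fn": "apply_moves", "kwargs": {"moves": [[[0,0,1,0,-1],[0,0,2,0,-1],[0,0,3,0,-1],[0,0,4,0,-1],[0,0,4.5,0,-1],[0,0,4.5,0,-1]]]}}

```text
t: 13.6
tcp_pos: [0.4766, 0.1735, 0.0446]
eef_rot: [180.0, -0.0, 73.7]
contact_force: [-0.2, 0.6, -1.4]
finger_gap: 0.212
gripper_force: 30.0
```

{"fn": "apply_moves", "kwargs": {"moves": [[[0,0,0.7,0,-1],[0,0,1.5,0,-1],[0,0,1.5,0,-1]]]}}

```text
t: 13.98
tcp_pos: [0.4766, 0.1735, 0.0445]
eef_rot: [180.0, -0.0, 73.7]
contact_force: [-8.7, -3.7, 19.3]
finger_gap: 0.209
gripper_force: 30.0
```

Contact at 19 N upward: the lid rests on the mat. I'll ease off, open and retreat.

{"fn": "apply_moves", "kwargs": {"moves": [[[0,0,-1,0,-1],[0,0,-1,0,-0.3],[0,0,-1,0,0],[0,0,-1,0,0],[0,0,-1,0,0],[0,0,-30,0,0],[0,0,-80,0,0],[0,0,-140,0,0],[0,0,-200,0,0],[0,0,-200,0,0]]]}}

```text
t: 15.22
tcp_pos: [0.4779, 0.1739, 0.2474]
eef_rot: [179.6, -0.2, 73.7]
contact_force: [0.6, -1.9, -1.0]
finger_gap: 0.498
gripper_force: 0.0
```

```bash
python3 - <<'E'
from h import *
T=tool(); c=r.read_camera("wrist"); W=cloud(c,T); V=W.reshape(-1,3); V=V[np.isfinite(V[:,2])]
for lo,hi,R0 in((.03,.037,.1),(.07,.085,.06)):
    q=V[(V[:,2]>lo)&(V[:,2]<hi)&(np.hypot(V[:,0]-.477,V[:,1]-.173)<R0)]; A=np.c_[q[:,:2],np.ones(len(q))]
    print(len(q),np.median(q[:,2]),(q.min(0)+q.max(0))/2,np.linalg.lstsq(A,q[:,2],rcond=None)[0][:2])
save(c,"w3.png")
W=cloud(r.read_camera("top")); V=W.reshape(-1,3); V=V[np.isfinite(V[:,2])]
O=np.array([.4585,-.2065]);e=np.array([.918,.397]);q=V[np.hypot(*(V[:,:2]-O-.115*e).T)<.01]; print("tab z",np.percentile(q[:,2],[10,50,90]))
E
```

```text
5055 0.034195495441403156 [0.4762228  0.17327469 0.03392736] [-0.00072277 -0.00026464]
1239 0.07591770503997508 [0.47602    0.17391611 0.07533013] [ 0.00190719 -0.00399465]
tab z [-0.00516789  0.14626271  0.15237393]
```

View pics/w3.png

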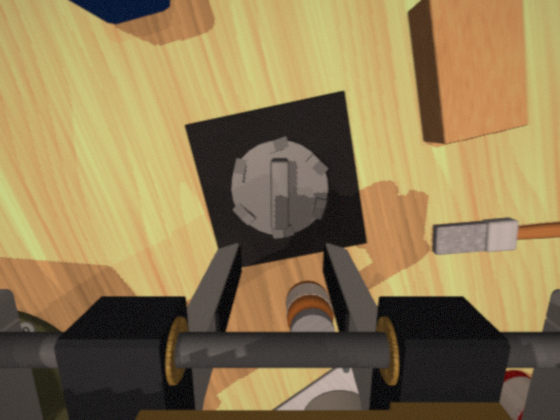

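The lid sits level and centred on the mat at pixel (280,187), bar up at z 0.076 as expected. The pawl tab is still level at about 0.146, and the gripper is clear of everything.

```bash
python3 -c "
from rig import r
print(r.close_job())"
```

```text
the job is handed in; nothing more can be done
None
```

The job is handed in at about 15 s: the pawl is flipped back, the lid is unscrewed and set down level, bar up, in the middle of the mat, and nothing else looked disturbed in the camera views; no verdict was returned.

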